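Start the clamp bolt of the repair fixture

ROBOT

A 6-joint arm with a two-finger parallel gripper is mounted at the origin on the work surface. World frame = base frame: x ahead of the robot, y to its left, z up, the work surface at z = 0. Lengths are in m, angles in rad, forces in N, time in s.
With the tool pointing down it reaches from about 0.275 to 0.75 m from the base axis. Payload 10.2 kg.
Tool frame: the origin (TCP) lies on the centre line of the jaws, within the pads' length; the fingertips stand 19 mm ahead of it and the grasp point (between the pads) is the TCP (arm.nose_length is the distance from the TCP to the fingertips, in m); z points along the fingers, y is the direction in which the jaws open and shut (so a half turn about z gives the same grasp; the last joint's range is limited). The gripper opens to 85 mm and grips with 20 to 120 N. Pads are 22 mm wide; open, the fingers measure 114 mm over their backs; the gripper's body (76 mm by 85 mm) begins 54 mm behind the grasp point. The pads swing forward as they close: fully open they stand 13 mm farther back than shut.
Start: joints at [0.921, 0.313, 1.498, -0, 1.331, -0.223], TCP at [0.217, 0.478, 0.25] pointing down, gripper open.
Joint ranges: [-2.94, 2.94], [-0.97, 2.17], [0.19, 2.56], [-1.23, 4.37], [0.02, 3.11], [-2.88, 2.88]. Speed limits (rad/s): [2.39, 2.39, 3.01, 3.14, 3.14, 3.14].

INTERFACE

Orientations are given as a rotation vector (axis times angle).
In Python, from bench import arm gives the robot as it stands.
- The arm moves only by the tool carry_out, never from a script. Its argument "series" is a list that holds one entry, the list of rows, each a list of 4 numbers: the shift along the tool's x, y, z in cm, then the turn about the tool's z in rad. In form: [[[x, y, z, yaw], ...]]. A call has 1 to 10 rows; each row shifts and turns the commanded pose from where the row before left it, along the tool's axes as they then stand; what a row does not reach is not made up. A row lasts 1/10 s, in which the tool goes at most 50 mm and 8.59 degrees, less where a joint would pass 70% of its speed; a pose out of reach is approached as far as the arm can. A call with a gripper value outside its range is refused whole. "jaw" is the opening, from 0 (shut) to 1 (fully open), set as the call begins (left out, the last holds). The fingers move at their own pace and stop on an object; "squeeze" is the grip in N (left out, the last holds). Time passes only in rows, so rows that do not move let the fingers close. It gives the time, the measured TCP pose, the force and the opening at its end, in the units of the state.
- arm.state(): the state, without advancing time (a new reading comes with each control period).
- arm.grab_frame(name): name is "scene" or "top" or "wrist"; returns a dict with "color" (384x512x3 uint8, red, green, blue), "fx", "fy", "cx", "cy" (pixels), "origin" and "orientation" of the camera in the world. Camera axes: x right, y down, z forward; pixel columns grow to the right and rows downward; lengths in m; the calibration is good to about 2 mm. The wrist camera is an equidistant fisheye: a pixel r from the principal point sees the ray r / f radians off the axis. A picture is of the moment at which its call begins. There is no depth.
- arm.job_done(): hands the job in, once; it reports no verdict.
The state is a dict: "time": time; "qpos": joint angles; "dq": joint speeds; "joint_efforts": joint torques, N m; "tcp_pos": TCP position; "eef_rot": TCP orientation; "wrist_force": force on the tool from outside, world axes, zero at the start; "wrist_torque": the same for the moment, N m; "gripper_width": opening from 0.0 (shut) to 1.0 (fully open).
Only numpy, scipy, OpenCV 4.12 (cv2) and the standard library are available. Lean on these libraries where they do the work, as an engineer would, in place of code of your own. Each camera call takes 0.05 s, during which the arm holds its last target.

TASK

The clamp bolt stands loose on top of the thread in the fixture's boss. Turn it backward (counter-clockwise seen from above) only until it drops into the thread start, then give it one full turn forward (clockwise); never turn it forward before it has dropped, as that would cross the thread, and do not pull it out. Finish while still gripping the bolt's bar and holding the bolt still, and leave the other things on the bench where they are.

Things in the scene. Friction and masses are not known exactly. Their poses are not given: they have to be found in the camera images.
- fixture: fixed holding fixture on a 12 mm grey base; origin at bench height on the bolt axis, z up. There stands a round dark steel boss 44 mm across; its top with a dark strap on it is 55 mm above the bench. The open orange half-shell of a remote-control handset stands beside it, from 79 to 262 mm along the fixture's +y, -58 to 98 mm along its x, up to 75 mm high.
- tbar: bright steel bar head of the clamp bolt, 56 x 14 x 22 mm (x, y, z), origin at its centre, x along the bar, z up; at the start its centre is about 104 mm above the bench. Grip it from above across its 14 mm width. Below it are 18 mm of neck, 13 mm thick, then a round collar 28 mm across and 4 mm thick which moves up and down with the bolt. The two halves of the bar look alike.
- bolt_turn (a joint): turn of the bolt in rad, positive counter-clockwise from above (backward), falling as the bolt is turned clockwise (forward); counts on over whole turns. The angle at the start varies. The thread start lies between 0.3 and 1.5 rad backward of it. The bolt turns easily (about 0.02 N m) and stays where it is left.
- bolt_lift (a joint): height of the bolt in m, positive up; thread pitch 6 mm a turn. Riding on top of the thread it rises about 1 mm a radian as it is turned backward, then drops nearly 6 mm at the thread start by its weight of 3 to 4 N, unless gripping fingers hold it up (push lightly down, or slacken the grip, to feel the drop). After that it sinks 6 mm with each turn forward and cannot be pulled out.
- reel_centre (a point): centre of a solder reel, 54 mm across and 42 mm high, standing loose on the bench: leave alone
- meter_centre (a point): centre of a black multimeter, 140 x 72 x 34 mm, lying loose: leave alone
- screwdriver_grip (a point): handle of a screwdriver lying loose: leave alone

How it is judged:
By the outcome, as a careful person would: the job done as asked, in the order asked, and still so for the second after the job is handed in, while the arm keeps its last pose, push and grip.
It also fails if it takes over 72 s, if anything falls off the work surface, if the arm or the gripper's body presses on something with over 40 N, if the wrist force passes 120 N, or if a joint passes its speed limit or range.

## Working session

There is one attempt and no reset: what is moved stays moved. The work goes in short steps, Python scripts to look and compute and a tool call to move; the robot and the scene stay as the last step left them, time stands still between calls to the robot, and variables do not carry over. Pictures are saved under pics/ and viewed, and the job is handed in when it is done.

Besides the shell and the picture viewer there is one more tool, called after "Emit:" in YAML: its name, and indented under it one key for each argument. carry_out: Moves the arm, as the interface text tells. Its arguments: {"type":"object","properties":{"series":{"type":"array","items":{"type":"array","items":{"type":"array","items":{"type":"number"}}}},"jaw":{"type":"number"},"squeeze":{"type":"number"}},"required":["series"]}

```bash
mkdir -p pics; ls; cat > h.py <<'E'
import numpy as np, cv2
from scipy.spatial.transform import Rotation as R
from bench import arm
def grab(name,fn=None):
    f=arm.grab_frame(name)
    if fn: cv2.imwrite('pics/'+fn,cv2.cvtColor(f['color'],cv2.COLOR_RGB2BGR))
    return f
def crop(f,u0,v0,u1,v1,s,fn):
    c=cv2.cvtColor(f['color'],cv2.COLOR_RGB2BGR)[v0:v1,u0:u1]
    cv2.imwrite('pics/'+fn,cv2.resize(c,None,fx=s,fy=s,interpolation=cv2.INTER_CUBIC))
E
python3 - <<'E'
from h import *
import pickle
print(arm.state())
F={}
for n in ("scene","top","wrist"):
    F[n]=grab(n,n+'0.png'); print(n,{k:v for k,v in F[n].items() if k!='color'})
pickle.dump(F,open('F0.pkl','wb'))
E
```

```text
pics
{'time': 0.0, 'qpos': array([ 9.20614000e-01,  3.13439692e-01,  1.49849836e+00,  2.00092040e-06,
        1.33103011e+00, -2.23408891e-01]), 'dq': array([-8.43094600e-05,  3.03536601e-04, -4.86462530e-04,  1.64595600e-03,
       -7.98610952e-04, -1.27749887e-03]), 'joint_efforts': array([-7.22320260e-05, -4.12268186e+01, -2.59743780e+01, -1.70413450e-04,
        4.10268927e-03,  3.52072846e-05]), 'tcp_pos': array([0.21716832, 0.47768976, 0.24971728]), 'eef_rot': array([-6.65175259e-01, -3.06976800e+00,  1.95612788e-03]), 'wrist_force': array([-0.52655597,  0.06305633,  0.55092582]), 'wrist_torque': array([ 0.0058565 , -0.01911051, -0.02178413]), 'gripper_width': 1.0018054588561118}
scene {'fx': 488.8219368305283, 'fy': 488.8219368305283, 'cx': 251.09010305237902, 'cy': 188.0309065995665, 'origin': array([1.3035948 , 0.47401613, 0.76231455]), 'orientation': array([-1.13765495, -2.22106509,  1.14450787])}
top {'fx': 454.7766459307861, 'fy': 454.7766459307861, 'cx': 260.10948641169216, 'cy': 187.66131079451446, 'origin': array([ 0.40527459, -0.11409169,  1.04022104]), 'orientation': array([-2.17475807,  2.11646573, -0.1719763 ])}
wrist {'fx': 297.3186396354542, 'fy': 297.3186396354542, 'cx': 255.13632926375112, 'cy': 191.93089752100002, 'origin': array([0.14261547, 0.51209842, 0.37415648]), 'orientation': array([2.4031435 , 1.54822553, 0.25130213])}
```

View pics/scene0.png

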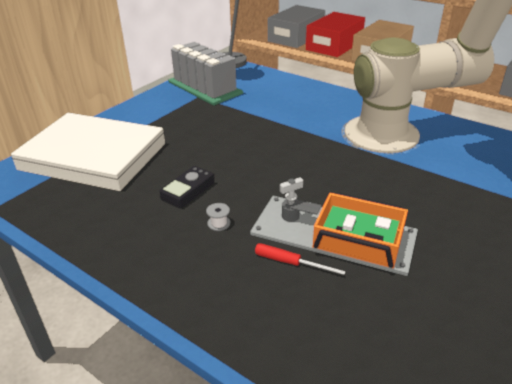

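View pics/top0.png

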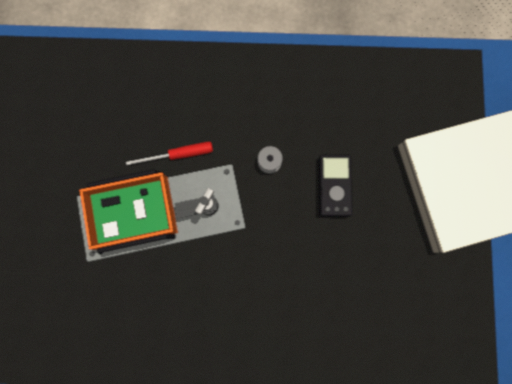

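View pics/wrist0.png

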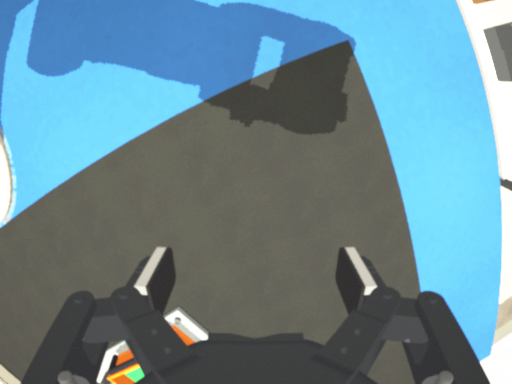

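The bar shows at about (205,201) in the top view and about (291,187) in the scene view. The shell is left of it in the top view and right of it in the scene view. I'll enlarge both.

```bash
python3 - <<'E'
from h import *
import pickle
F=pickle.load(open('F0.pkl','rb'))
crop(F['scene'],260,160,340,230,9,'s0c.png')
crop(F['top'],160,160,250,240,8,'t0c.png')
E
```

```text
(no output)
```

View pics/s0c.png

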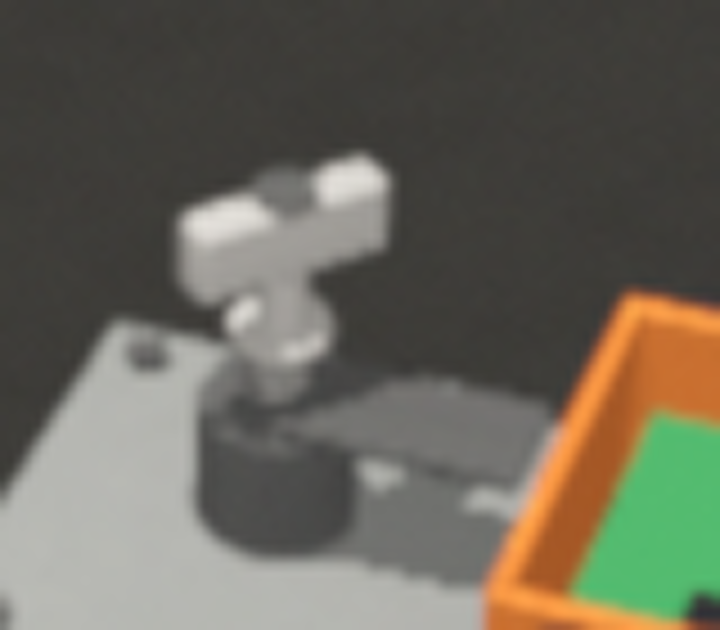

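View pics/t0c.png

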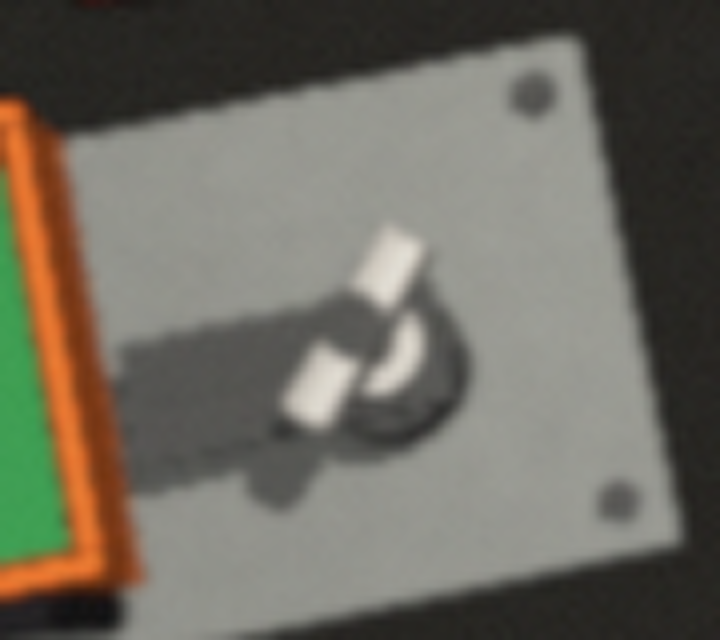

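```bash
cat >> h.py <<'E'
def ray(f,u,v,fish=False):
    x=(u-f['cx'])/f['fx'];y=(v-f['cy'])/f['fy']
    if fish:
        r=np.hypot(x,y); d=np.array([np.sin(r)*x/r,np.sin(r)*y/r,np.cos(r)]) if r>0 else np.array([0,0,1.])
    else: d=np.array([x,y,1.]);d/=np.linalg.norm(d)
    return np.array(f['origin']),R.from_rotvec(f['orientation']).apply(d)
def tri(*rs):
    A=np.zeros((3,3));b=np.zeros(3)
    for o,d in rs:
        P=np.eye(3)-np.outer(d,d);A+=P;b+=P@o
    p=np.linalg.solve(A,b); return p,[np.linalg.norm((np.eye(3)-np.outer(d,d))@(p-o)) for o,d in rs]
def onz(r,z):
    o,d=r; return o+d*(z-o[2])/d[2]
E
python3 - <<'E'
from h import *
import pickle
F=pickle.load(open('F0.pkl','rb'))
T=lambda u,v:ray(F['top'],160+(u+.5)/8-.5,160+(v+.5)/8-.5)
S=lambda u,v:ray(F['scene'],260+(u+.5)/9-.5,160+(v+.5)/9-.5)
a,ea=tri(T(409,233),S(187,228)); b,eb=tri(T(302,420),S(375,168))
print(a,ea,b,eb,(a+b)/2,np.linalg.norm(a-b), np.degrees(np.arctan2(*(a-b)[[1,0]])))
for z in(.115,):
  p,q=onz(T(409,233),z),onz(T(302,420),z);print(p,q,(p+q)/2,np.linalg.norm(p-q),np.degrees(np.arctan2(*(p-q)[[1,0]])))
print('boss bottom right?',onz(T(395,375),.055))
# base orientation: right edge of plate
p,q=onz(T(575,40),.012),onz(T(680,540),.012);print('plate edge',p,q,np.degrees(np.arctan2(*(p-q)[[1,0]])))
s=arm.state();print(R.from_rotvec(s['eef_rot']).as_matrix())
E
```

```text
[ 0.54312212 -0.01805304  0.11174178] [np.float64(0.0005738470861813775), np.float64(0.0005738470861814031)] [0.49395281 0.00720461 0.11209438] [np.float64(0.0005047240095831081), np.float64(0.0005047240095830106)] [ 0.51853747 -0.00542421  0.11191808] 0.055278335850122116 -27.188992580899537
[ 0.54232591 -0.01791115  0.115     ] [0.49340909 0.00725297 0.115     ] [ 0.5178675  -0.00532909  0.115     ] 0.05500988942952946 -27.222499319524125
boss bottom right? [ 0.51208462 -0.00954585  0.055     ]
plate edge [ 0.61508255 -0.05253399  0.012     ] [ 0.47220132 -0.08729587  0.012     ] 13.673949408730014
[[-9.10307821e-01  4.13931561e-01 -5.77885264e-04]
 [ 4.13931914e-01  9.10307515e-01 -7.74237373e-04]
 [ 2.05572014e-04 -9.43999489e-04 -9.99999533e-01]]
```

Emit:
carry_out:
  series:
    - [[-2.96, -1.97, 0, 0], [-2.96, -1.97, 0, 0], [-2.96, -1.97, 0, 0], [-2.96, -1.97, 0, 0], [-2.96, -1.97, 0, 0], [-2.96, -1.97, 0, 0], [-2.96, -1.97, 0, 0], [-2.96, -1.97, 0, 0]]
  jaw: 1

```text
time: 0.95
tcp_pos: [0.3681, 0.2351, 0.2502]
eef_rot: [-0.665, -3.07, 0.0]
wrist_force: [0.8, 0.4, -0.3]
gripper_width: 1.0
```

Emit:
carry_out:
  series:
    - [[-2.96, -1.97, 0, 0], [-2.96, -1.97, 0, 0], [-2.96, -1.97, 0, 0], [-2.96, -1.97, 0, 0], [-2.96, -1.97, 0, 0], [-2.96, -1.97, 0, 0], [-2.96, -1.97, 0, 0], [-2.96, -1.97, 0, 0], [0, 0, 2, 0], [0, 0, 0, 0]]

```text
time: 1.95
tcp_pos: [0.5172, -0.0055, 0.2279]
eef_rot: [-0.666, -3.065, -0.0]
wrist_force: [-0.0, 0.4, -0.4]
gripper_width: 1.0
```

```bash
python3 - <<'E'
from h import *
import pickle
s=arm.state();print(s)
F={n:grab(n,n+'1.png') for n in ('wrist','scene')}
pickle.dump(F,open('F1.pkl','wb'));print(F['wrist']['origin'],F['wrist']['orientation'])
E
```

```text
{'time': 1.95, 'qpos': array([-2.37498072e-01,  3.16571424e-01,  1.55264633e+00,  7.49941152e-05,
        1.27732260e+00, -1.38013433e+00]), 'dq': array([ 0.02710396, -0.03941406, -0.03108867,  0.00285326,  0.04453519,
        0.00395556]), 'joint_efforts': array([ -1.22068662, -40.68347812, -26.13754392,  -0.05257318,
        -0.50961809,  -0.04630967]), 'tcp_pos': array([ 0.51715027, -0.00550847,  0.22794728]), 'eef_rot': array([-6.66409847e-01, -3.06503808e+00, -2.94169606e-04]), 'wrist_force': array([-0.02170107,  0.38535452, -0.35017226]), 'wrist_torque': array([-0.02329757,  0.02141915,  0.03458104]), 'gripper_width': 1.0004856719932127}
[0.44309855 0.02869278 0.35267854] [2.40777891 1.54882042 0.24797285]
```

View pics/wrist1.png

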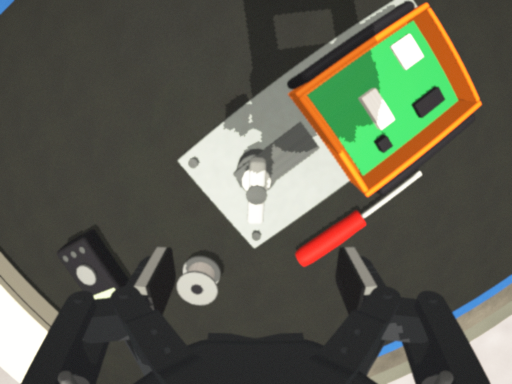

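View pics/scene1.png

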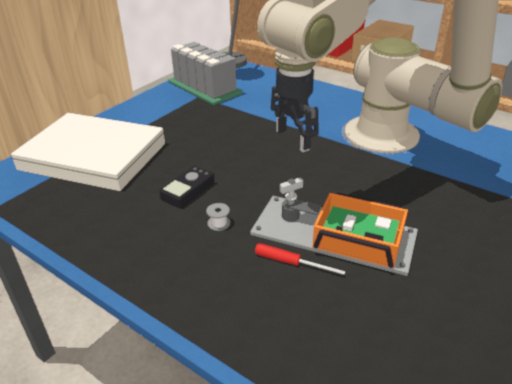

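```bash
python3 - <<'E'
from h import *
import pickle
F=pickle.load(open('F1.pkl','rb'))
crop(F['wrist'],215,135,300,235,6,'w1c.png')
E
```

```text
(no output)
```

View pics/w1c.png

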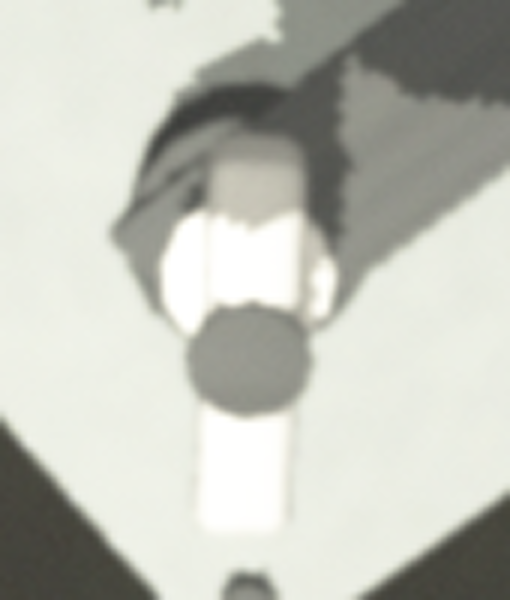

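```bash
python3 - <<'E'
from h import *
import pickle
F=pickle.load(open('F1.pkl','rb'));F0=pickle.load(open('F0.pkl','rb'))
W=lambda u,v:ray(F['wrist'],215+(u+.5)/6-.5,135+(v+.5)/6-.5,True)
T=lambda u,v:ray(F0['top'],160+(u+.5)/8-.5,160+(v+.5)/8-.5)
P=[onz(W(*c),.114) for c in((198,530),(287,530),(303,158),(213,158))]
print(np.round(P,4)); c=sum(P)/4;print(c)
m1=(P[0]+P[1])/2;m2=(P[2]+P[3])/2
print('len',np.linalg.norm(m1-m2),'wid',np.linalg.norm(P[0]-P[1]),np.linalg.norm(P[2]-P[3]),'ang',np.degrees(np.arctan2(*(m2-m1)[[1,0]])))
print('near end tri',tri(W(242,530),T(409,233)),'far',tri(W(258,158),T(302,420)))
s=arm.state();M=R.from_rotvec(s['eef_rot']).as_matrix();print(s['tcp_pos'],'toolx ang',np.degrees(np.arctan2(M[1,0],M[0,0])), 'd tool',M.T@(c-s['tcp_pos']), s['qpos'])
E
```

```text
[[ 0.538  -0.022   0.114 ]
 [ 0.5434 -0.0102  0.114 ]
 [ 0.4937  0.0144  0.114 ]
 [ 0.4886  0.0032  0.114 ]]
[ 0.51590891 -0.00363453  0.114     ]
len 0.05550395047051576 wid 0.013036685022610609 0.012304203199198461 ang 153.299525527975
near end tri (array([ 0.54329279, -0.01725036,  0.10782306]), [np.float64(0.00012654412474924896), np.float64(0.0001265441247491703)]) far (array([0.49377159, 0.00833176, 0.1041944 ]), [np.float64(0.0007401405785455714), np.float64(0.0007401405785454966)])
[ 0.51772076 -0.00473526  0.23041963] toolx ang 155.56463377250387 d tool [0.00200253 0.00026007 0.11642142] [-2.35757168e-01  3.13587225e-01  1.55002117e+00  1.08578420e-04
  1.27885971e+00 -1.38010722e+00]
```

Emit:
carry_out:
  series:
    - [[0, 0, 2.5, 0], [0, 0, 3.0, 0], [0, 0, 3.0, 0], [0, 0, 2.0, 0], [0, 0, 1.0, 0], [0, 0, 0.9, 0], [0, 0, 0, 0]]

```text
time: 2.75
tcp_pos: [0.518, -0.0048, 0.1063]
eef_rot: [-0.665, -3.07, 0.0]
wrist_force: [-0.3, -0.0, 0.5]
gripper_width: 1.001
```

```bash
python3 - <<'E'
from h import *
import pickle
F={n:grab(n,n+'2.png') for n in ('wrist','scene')}
pickle.dump(F,open('F2.pkl','wb'))
s=arm.state();print(s['tcp_pos'],s['wrist_force'])
crop(F['wrist'],130,130,390,330,3,'w2c.png')
crop(F['scene'],250,130,340,230,6,'s2c.png')
E
```

```text
[ 0.5184475  -0.0050366   0.10720463] [ 0.17179919  0.25115167 -0.43929521]
```

View pics/w2c.png

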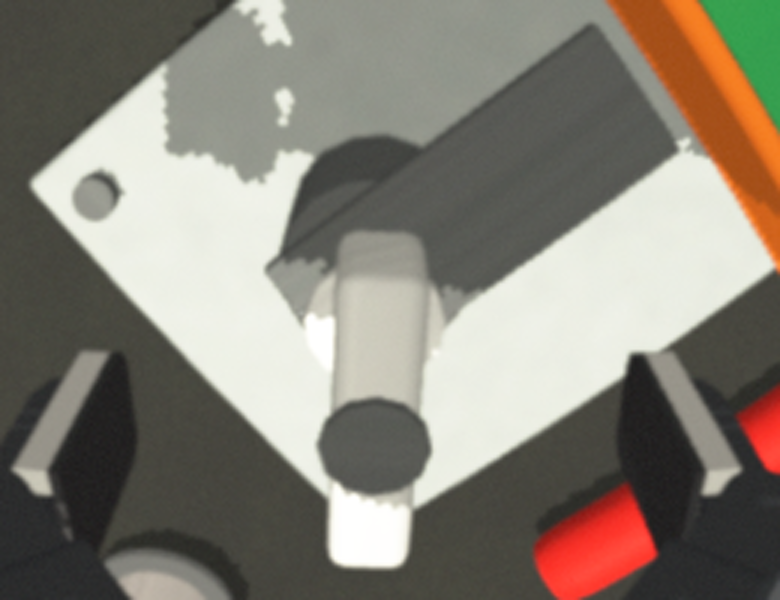

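View pics/s2c.png

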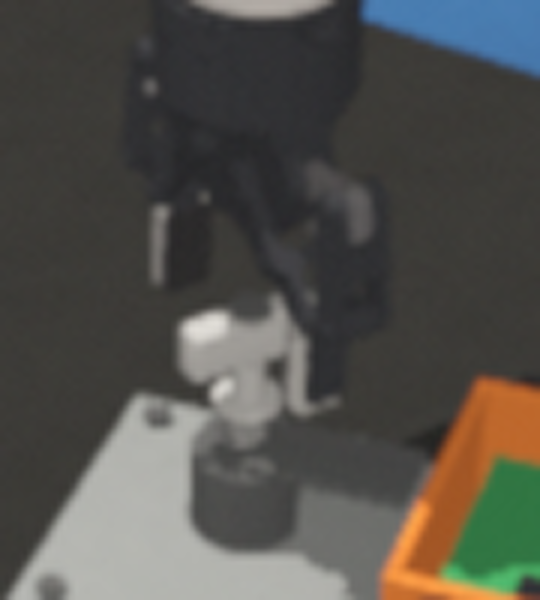

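Emit:
carry_out:
  series:
    - [[0, 0, 0.2, 0], [0, 0, 0, 0], [0, 0, 0, 0], [0, 0, 0, 0], [0, 0, 0, 0], [0, 0, 0, 0], [0, 0, 0, 0], [0, 0, 0, 0]]
  jaw: 0
  squeeze: 25

```text
time: 3.65
tcp_pos: [0.5181, -0.0052, 0.1044]
eef_rot: [0.665, 3.07, -0.0]
wrist_force: [-1.7, -1.7, 3.3]
gripper_width: 0.157
```

```bash
cat > st.py <<'E'
from h import *
s=arm.state();M=R.from_rotvec(s['eef_rot']).as_matrix()
print(s['time'],s['tcp_pos'].round(4),'ang',np.degrees(np.arctan2(M[1,0],M[0,0])).round(2),'F',s['wrist_force'].round(2),'T',s['wrist_torque'].round(3),'q6',s['qpos'][5].round(3),s['gripper_width'].round(3))
E
python3 st.py
```

```text
Traceback (most recent call last):
  File "st.py", line 3, in <module>
    print(s['time'],s['tcp_pos'].round(4),'ang',np.degrees(np.arctan2(M[1,0],M[0,0])).round(2),'F',s['wrist_force'].round(2),'T',s['wrist_torque'].round(3),'q6',s['qpos'][5].round(3),s['gripper_width'].round(3))
                                                                                                                                                                                       ^^^^^^^^^^^^^^^^^^^^^^^^
AttributeError: 'float' object has no attribute 'round'
```

```bash
sed -i "s/s\['gripper_width'\].round(3)/round(s['gripper_width'],3)/" st.py; python3 st.py; python3 st.py
```

```text
3.65 [ 0.5181 -0.0052  0.1044] ang 155.55 F [-1.7  -1.73  3.25] T [-0.172  0.125 -0.018] q6 -1.38 0.157
3.65 [ 0.5181 -0.0052  0.1044] ang 155.55 F [-1.7  -1.73  3.25] T [-0.172  0.125 -0.018] q6 -1.38 0.157
```

Emit:
carry_out:
  series:
    - [[0, 0, 0.1, 0], [0, 0, 0, 0], [0, 0, 0, 0]]

```text
time: 3.95
tcp_pos: [0.5181, -0.0052, 0.1042]
eef_rot: [0.665, 3.07, -0.0]
wrist_force: [-4.1, -0.4, 11.9]
gripper_width: 0.157
```

```bash
python3 st.py
```

```text
3.95 [ 0.5181 -0.0052  0.1042] ang 155.55 F [-4.08 -0.4  11.92] T [-0.118  0.705  0.021] q6 -1.38 0.157
```

Emit:
carry_out:
  series:
    - [[0, 0, 0, -0.05], [0, 0, 0, -0.05], [0, 0, 0, -0.05], [0, 0, 0, -0.05], [0, 0, 0, 0]]

```text
time: 4.45
tcp_pos: [0.5183, -0.005, 0.1044]
eef_rot: [0.353, 3.121, 0.0]
wrist_force: [-3.4, -1.4, 11.7]
gripper_width: 0.161
```

```bash
python3 st.py; python3 -c "
from h import *
f=grab('scene');crop(f,250,130,340,230,6,'s3c.png')"
```

```text
4.45 [ 0.5183 -0.005   0.1044] ang 167.09 F [-3.4  -1.37 11.66] T [ 0.071  0.664 -0.055] q6 -1.582 0.161
```

View pics/s3c.png

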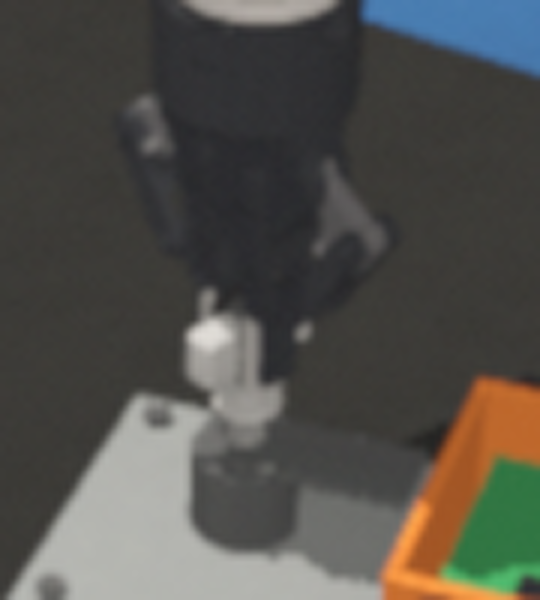

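Emit:
carry_out:
  series:
    - [[0, 0, 0, -0.04], [0, 0, 0, -0.04], [0, 0, 0, 0]]

```text
time: 4.8
tcp_pos: [0.5183, -0.0048, 0.1044]
eef_rot: [0.228, 3.132, 0.001]
wrist_force: [-3.3, 2.9, 12.1]
gripper_width: 0.156
```

Emit:
carry_out:
  series:
    - [[0, 0, 0, -0.04], [0, 0, 0, -0.04], [0, 0, 0, 0]]

```text
time: 5.1
tcp_pos: [0.5183, -0.0048, 0.1045]
eef_rot: [0.103, 3.139, 0.0]
wrist_force: [-5.2, 0.3, 13.1]
gripper_width: 0.162
```

```bash
python3 st.py
```

```text
5.1 [ 0.5183 -0.0048  0.1045] ang 176.24 F [-5.17  0.35 13.12] T [ 0.258  0.727 -0.073] q6 -1.741 0.162
```

Emit:
carry_out:
  series:
    - [[0, 0, 0, -0.04], [0, 0, 0, -0.04], [0, 0, 0, 0]]

```text
time: 5.4
tcp_pos: [0.5183, -0.0046, 0.1046]
eef_rot: [-0.023, 3.14, 0.001]
wrist_force: [-3.2, 3.1, 13.8]
gripper_width: 0.162
```

Emit:
carry_out:
  series:
    - [[0, 0, 0, -0.04], [0, 0, 0, -0.04], [0, 0, 0, 0]]

```text
time: 5.7
tcp_pos: [0.5183, -0.0045, 0.1046]
eef_rot: [-0.148, 3.137, 0.001]
wrist_force: [-4.0, 4.3, 14.9]
gripper_width: 0.161
```

Emit:
carry_out:
  series:
    - [[0, 0, 0, -0.04], [0, 0, 0, -0.04], [0, 0, 0, 0]]

```text
time: 6.0
tcp_pos: [0.5183, -0.0044, 0.1047]
eef_rot: [-0.273, 3.128, 0.001]
wrist_force: [-4.8, 4.0, 16.2]
gripper_width: 0.158
```

Emit:
carry_out:
  series:
    - [[0, 0, -0.03, -0.04], [0, 0, 0, -0.04], [0, 0, 0, 0]]

```text
time: 6.3
tcp_pos: [0.5181, -0.0042, 0.1043]
eef_rot: [-0.399, 3.115, 0.002]
wrist_force: [-1.9, 6.3, 8.6]
gripper_width: 0.158
```

Emit:
carry_out:
  series:
    - [[0, 0, 0, 0]]

```text
time: 6.4
tcp_pos: [0.5181, -0.0042, 0.1043]
eef_rot: [-0.397, 3.115, 0.002]
wrist_force: [-1.8, 5.6, 9.9]
gripper_width: 0.155
```

```bash
python3 st.py; python3 -c "
from h import *
f=grab('scene');crop(f,250,130,340,230,6,'s4c.png')
f=grab('wrist');crop(f,130,130,390,330,3,'w4c.png')"
```

```text
6.4 [ 0.5181 -0.0042  0.1043] ang -165.47 F [-1.84  5.61  9.86] T [0.803 0.339 0.132] q6 -2.06 0.155
```

View pics/s4c.png

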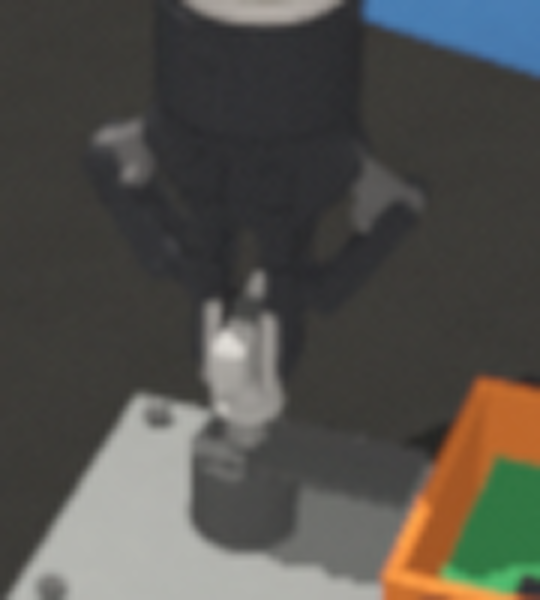

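View pics/w4c.png

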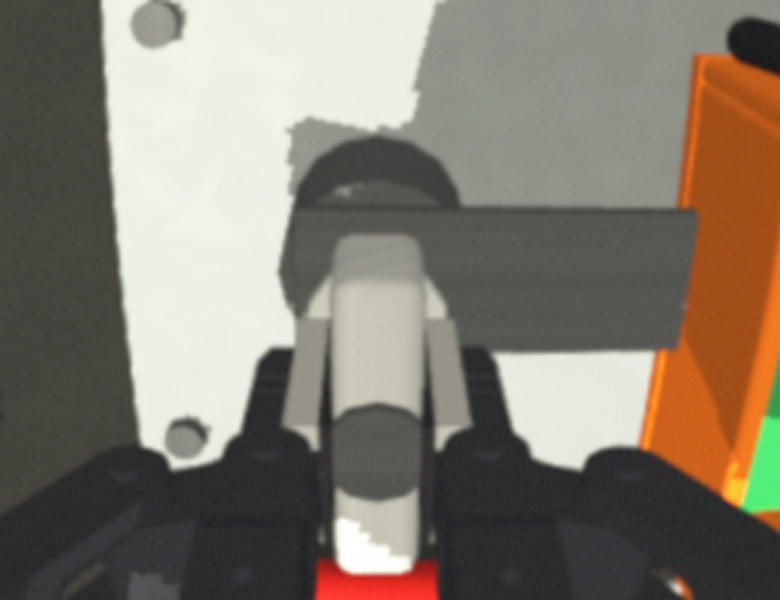

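Emit:
carry_out:
  series:
    - [[0, 0, 0, -0.04], [0, 0, 0, -0.04], [0, 0, 0, 0]]

```text
time: 6.8
tcp_pos: [0.518, -0.0042, 0.1035]
eef_rot: [-0.523, 3.097, 0.002]
wrist_force: [1.3, 4.8, -0.7]
gripper_width: 0.161
```

Support vanished (Fz went from 9.9 to -0.7 N), which looks like the drop. I'll follow down without turning.

Emit:
carry_out:
  series:
    - [[0, 0, 0.1, 0], [0, 0, 0.1, 0], [0, 0, 0.1, 0], [0, 0, 0, 0]]

```text
time: 7.2
tcp_pos: [0.518, -0.0043, 0.1]
eef_rot: [-0.521, 3.098, 0.002]
wrist_force: [2.5, 4.6, -2.2]
gripper_width: 0.161
```

```bash
python3 st.py; python3 -c "
from h import *
f=grab('scene');crop(f,250,130,340,230,6,'s5c.png')
f=grab('wrist');crop(f,130,130,390,330,3,'w5c.png')"
```

```text
7.2 [ 0.518  -0.0043  0.1   ] ang -160.92 F [ 2.51  4.61 -2.22] T [ 0.794 -0.484  0.045] q6 -2.14 0.161
```

View pics/s5c.png

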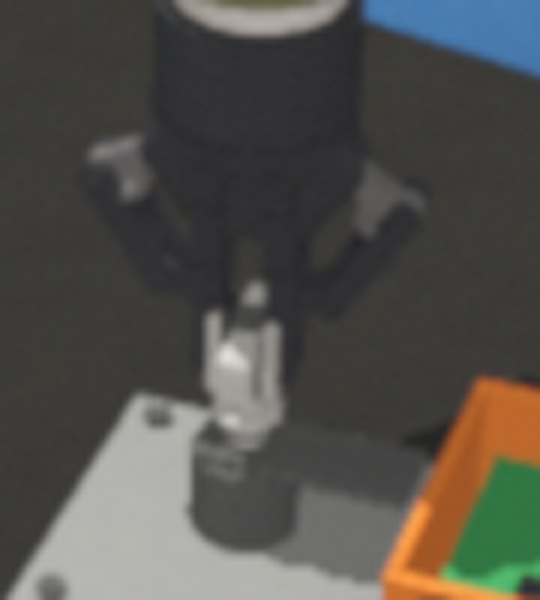

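View pics/w5c.png

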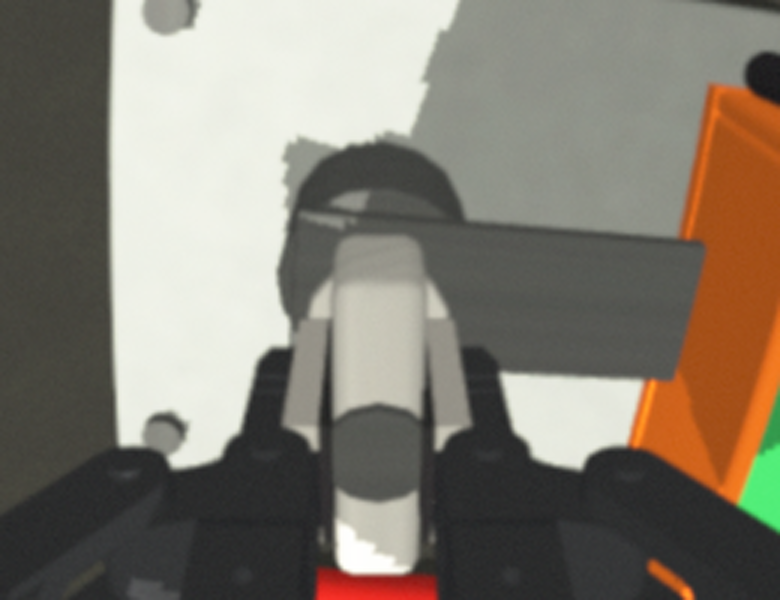

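Emit:
carry_out:
  series:
    - [[0, 0, 0.1, 0], [0, 0, 0.1, 0], [0, 0, 0, 0]]

```text
time: 7.6
tcp_pos: [0.5181, -0.0043, 0.099]
eef_rot: [-0.521, 3.097, 0.002]
wrist_force: [-1.5, 4.8, 7.2]
gripper_width: 0.158
```

Emit:
carry_out:
  series:
    - [[0, 0, 0.1, 0], [0, 0, 0, 0]]

```text
time: 7.8
tcp_pos: [0.5182, -0.0043, 0.0989]
eef_rot: [-0.521, 3.097, 0.001]
wrist_force: [-5.6, 6.4, 15.4]
gripper_width: 0.16
```

```bash
python3 st.py
```

```text
7.8 [ 0.5182 -0.0043  0.0989] ang -160.91 F [-5.59  6.4  15.45] T [0.967 0.77  0.013] q6 -2.14 0.16
```

Contact at z of about 0.099, 5.6 mm lower. That matches the stated drop of nearly 6 mm, so the bolt is in the thread start (tool angle -160.9°). Now I turn forward, following the pitch.

Emit:
carry_out:
  series:
    - [[0, 0, -0.1, 0], [0, 0, 0.01, 0.05], [0, 0, 0.01, 0.1], [0, 0, 0.01, 0.1], [0, 0, 0.01, 0.1], [0, 0, 0.01, 0.1], [0, 0, 0, 0.05], [0, 0, 0, 0]]

```text
time: 8.6
tcp_pos: [0.5182, -0.0049, 0.0986]
eef_rot: [0.264, 3.13, 0.0]
wrist_force: [-1.4, 1.6, 6.3]
gripper_width: 0.161
```

```bash
python3 st.py;  python3 -c "
from h import *
f=grab('scene');crop(f,250,130,340,230,6,'s6c.png')
f=grab('wrist');crop(f,130,130,390,330,3,'w6c.png')"
```

```text
8.6 [ 0.5182 -0.0049  0.0986] ang 170.36 F [-1.43  1.64  6.26] T [ 0.263  0.161 -0.002] q6 -1.639 0.161
```

View pics/w6c.png

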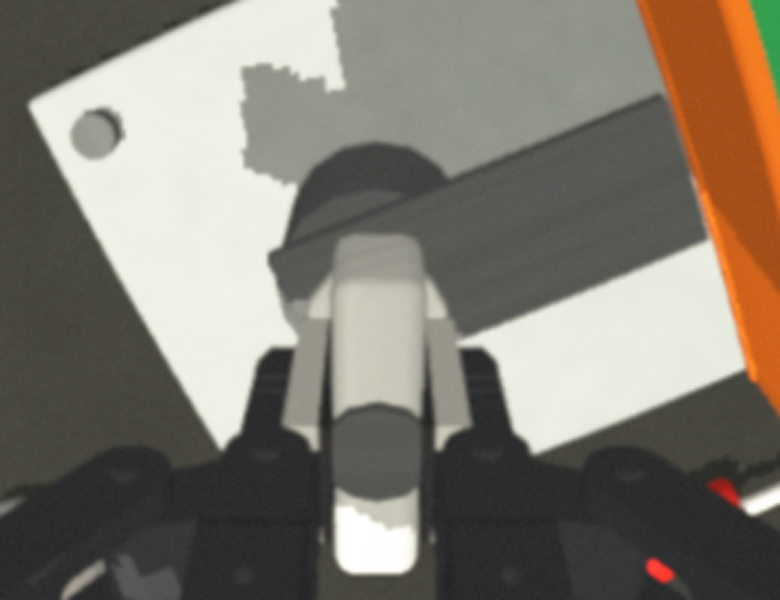

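View pics/s6c.png

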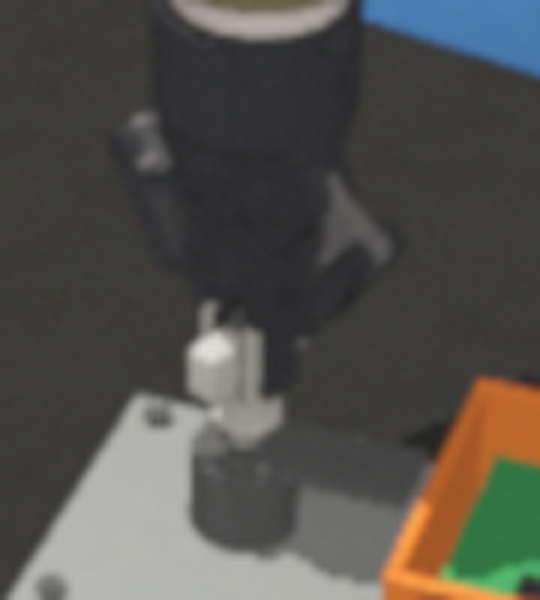

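Compared with the similar angle before the drop, the bar end and collar sit about 12 crop pixels lower, and the force is steady at 6 N. The bolt is threading, so I'll continue forward.

Emit:
carry_out:
  series:
    - [[0, 0, 0.01, 0.1], [0, 0, 0.01, 0.1], [0, 0, 0.01, 0.1], [0, 0, 0.01, 0.1], [0, 0, 0.01, 0.1], [0, 0, 0.01, 0.1], [0, 0, 0.01, 0.1], [0, 0, 0.01, 0.1], [0, 0, 0.01, 0.1], [0, 0, 0, 0.1]]

```text
time: 9.7
tcp_pos: [0.5175, -0.0058, 0.0976]
eef_rot: [-1.735, -2.619, 0.003]
wrist_force: [-5.9, -4.3, 7.4]
gripper_width: 0.158
```

```bash
python3 st.py
```

```text
9.7 [ 0.5175 -0.0058  0.0976] ang 112.94 F [-5.95 -4.34  7.43] T [-0.785  0.996  0.061] q6 -0.636 0.158
```

Emit:
carry_out:
  series:
    - [[0, 0, 0.01, 0.1], [0, 0, 0.01, 0.1], [0, 0, 0.01, 0.1], [0, 0, 0.01, 0.1], [0, 0, 0.01, 0.1], [0, 0, 0.01, 0.1], [0, 0, 0.01, 0.1], [0, 0, 0.01, 0.1], [0, 0, 0.01, 0.1], [0, 0, 0, 0.1]]

```text
time: 10.7
tcp_pos: [0.5164, -0.0057, 0.0966]
eef_rot: [-2.777, -1.466, 0.007]
wrist_force: [-13.4, -4.6, 10.3]
gripper_width: 0.156
```

```bash
python3 st.py
```

```text
10.7 [ 0.5164 -0.0057  0.0966] ang 55.66 F [-13.44  -4.55  10.33] T [-0.738  2.044  0.089] q6 0.364 0.156
```

```bash
python3 - <<'E'
import numpy as np
D=[(155.55,.5181,-.0052),(167.09,.5183,-.0050),(176.24,.5183,-.0048),(-165.47,.5181,-.0042),(-160.91,.5182,-.0043),(170.36,.5182,-.0049),(112.94,.5175,-.0058),(55.66,.5164,-.0057)]
A=[];b=[]
for a,x,y in D:
    a=np.radians(a);c,s=np.cos(a),np.sin(a)
    # tool x=(c,s), tool y = (s,-c)
    A+=[[1,0,c,s],[0,1,s,-c]];b+=[x,y]
r=np.linalg.lstsq(np.array(A),np.array(b),rcond=None);print(r[0],np.abs(np.array(A)@r[0]-b).max())
C=r[0][:2]
for a in (55.66,):
    a=np.radians(a);X=np.array([np.cos(a),np.sin(a)]);Y=np.array([np.sin(a),-np.cos(a)])
    e=C-np.array([.5164,-.0057]);print('to axis in tool cm',e@X*100,e@Y*100)
E
```

```text
[ 5.17027078e-01 -4.69337474e-03 -1.21894885e-03  2.36245220e-05] 0.00016468752506650173
to axis in tool cm 0.11849115104048494 -0.005005877163439035
```

The fit puts the bolt axis at (0.5170, -0.0047), so the grip sits 1.2 mm off the axis along the bar. That explains the side force. I'll ease it, go 0.4 rad further, then regrasp centred.

Emit:
carry_out:
  series:
    - [[-0.07, -0.06, 0, 0.05], [-0.08, -0.06, 0.01, 0.1], [0, 0, 0.01, 0.1], [0, 0, 0, 0.1], [0, 0, 0, 0.05], [0, 0, -0.05, 0], [0, 0, 0, 0]]

```text
time: 11.4
tcp_pos: [0.5155, -0.0054, 0.0964]
eef_rot: [-3.012, -0.891, 0.003]
wrist_force: [-5.7, 1.1, 2.9]
gripper_width: 0.157
```

```bash
python3 st.py
```

```text
11.4 [ 0.5155 -0.0054  0.0964] ang 32.98 F [-5.68  1.07  2.94] T [ 0.076  0.807 -0.067] q6 0.757 0.157
```

Emit:
carry_out:
  series:
    - [[0, 0, 0, 0], [0, 0, 0, 0], [0, 0, 0, 0], [0, 0, 0, 0], [0, 0, 0, 0], [0, 0, 0, 0], [0, 0, 0, 0], [0, 0, 0, 0]]
  jaw: 1

```text
time: 12.2
tcp_pos: [0.5161, -0.0056, 0.0966]
eef_rot: [3.013, 0.891, 0.0]
wrist_force: [-0.2, 0.6, 0.3]
gripper_width: 1.001
```

```bash
python3 st.py;  python3 -c "
from h import *
f=grab('wrist','w7.png');crop(f,130,130,390,330,3,'w7c.png')"
```

```text
12.2 [ 0.5161 -0.0056  0.0966] ang 32.93 F [-0.18  0.56  0.31] T [ 0.027 -0.018 -0.026] q6 0.758 1.001
```

View pics/w7c.png

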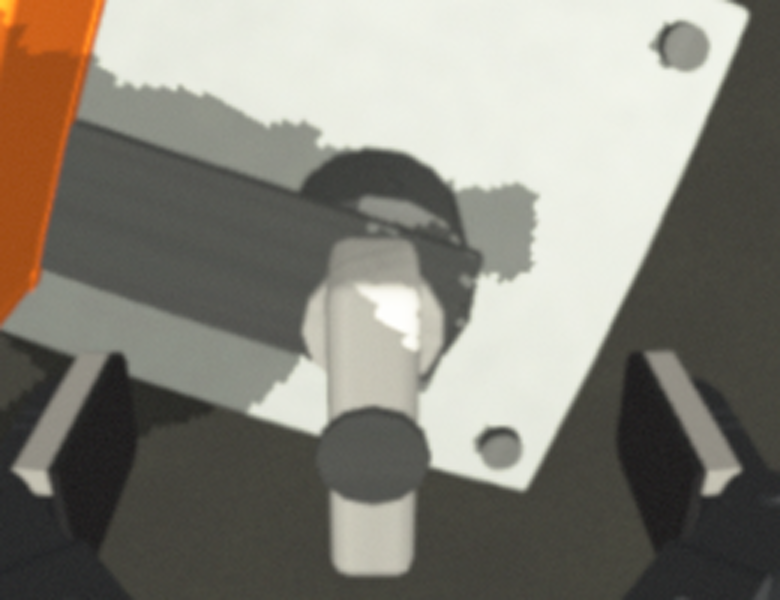

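Emit:
carry_out:
  series:
    - [[0.12, -0.03, 0, 0], [0, 0, 0, -0.1], [0, 0, 0, -0.14], [0, 0, 0, -0.14], [0, 0, 0, -0.14], [0, 0, 0, -0.14], [0, 0, 0, -0.14], [0, 0, 0, -0.14], [0, 0, 0, -0.14], [0, 0, 0, -0.14]]

```text
time: 13.25
tcp_pos: [0.517, -0.0046, 0.0966]
eef_rot: [1.952, 2.461, -0.0]
wrist_force: [0.2, -1.7, 0.1]
gripper_width: 1.002
```

Emit:
carry_out:
  series:
    - [[0, 0, 0, -0.14], [0, 0, 0, -0.14], [0, 0, 0, -0.14], [0, 0, 0, -0.14], [0, 0, 0, -0.14], [0, 0, 0, -0.14], [0, 0, 0, -0.14], [0, 0, 0, -0.14], [0, 0, 0, -0.14], [0, 0, 0, -0.14]]

```text
time: 14.25
tcp_pos: [0.517, -0.0046, 0.0966]
eef_rot: [-0.093, 3.14, 0.0]
wrist_force: [0.3, 0.4, -0.0]
gripper_width: 0.996
```

Emit:
carry_out:
  series:
    - [[0, 0, 0, -0.14], [0, 0, 0, -0.14], [0, 0, 0, -0.14], [0, 0, 0, -0.1], [0, 0, 0, 0], [0, 0, 0, 0]]

```text
time: 14.85
tcp_pos: [0.517, -0.0046, 0.0966]
eef_rot: [-0.884, 3.015, -0.0]
wrist_force: [-0.3, 0.2, -0.2]
gripper_width: 1.004
```

```bash
python3 st.py;  python3 -c "
from h import *
f=grab('wrist','w8.png');crop(f,130,130,390,330,3,'w8c.png')"
```

```text
14.85 [ 0.517  -0.0046  0.0966] ang -147.31 F [-0.32  0.19 -0.17] T [ 0.019 -0.011 -0.03 ] q6 -2.377 1.004
```

View pics/w8c.png

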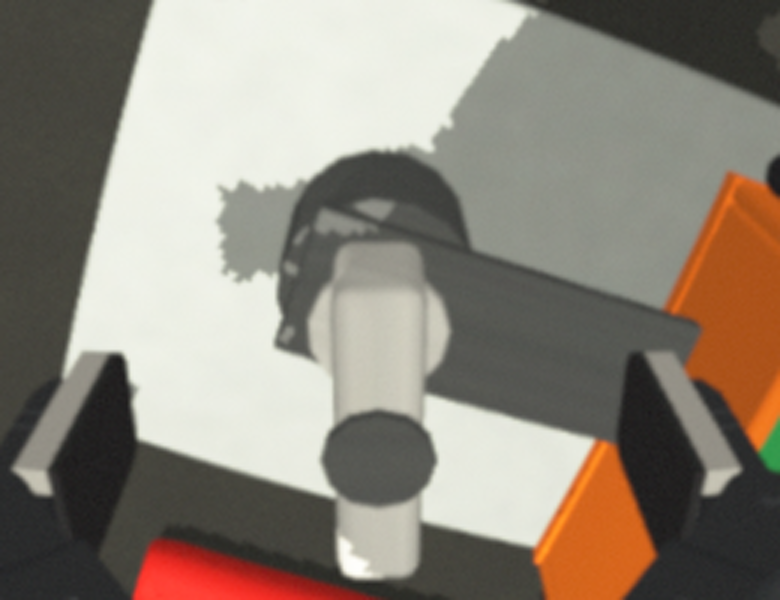

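Emit:
carry_out:
  series:
    - [[0, 0, 0, 0], [0, 0, 0, 0], [0, 0, 0, 0], [0, 0, 0, 0], [0, 0, 0, 0], [0, 0, 0, 0], [0, 0, 0, 0], [0, 0, 0, 0]]
  jaw: 0
  squeeze: 30

```text
time: 15.7
tcp_pos: [0.5169, -0.0045, 0.0966]
eef_rot: [0.888, -3.013, -0.001]
wrist_force: [-1.9, 2.0, 2.1]
gripper_width: 0.155
```

```bash
python3 st.py
```

```text
15.7 [ 0.5169 -0.0045  0.0966] ang -147.16 F [-1.86  2.    2.13] T [0.403 0.173 0.   ] q6 -2.38 0.155
```

Gripped and centred. I'll turn 3.0 rad, then trim the rest.

Emit:
carry_out:
  series:
    - [[0, 0, 0.01, 0.1], [0, 0, 0.01, 0.1], [0, 0, 0.01, 0.1], [0, 0, 0.01, 0.1], [0, 0, 0.01, 0.1], [0, 0, 0.01, 0.1], [0, 0, 0.01, 0.1], [0, 0, 0.01, 0.1], [0, 0, 0.01, 0.1], [0, 0, 0.01, 0.1]]

```text
time: 16.7
tcp_pos: [0.5169, -0.0048, 0.0957]
eef_rot: [-0.671, -3.069, 0.001]
wrist_force: [-1.3, 0.3, 3.1]
gripper_width: 0.156
```

```bash
python3 st.py
```

```text
16.7 [ 0.5169 -0.0048  0.0957] ang 155.32 F [-1.31  0.32  3.11] T [0.164 0.313 0.056] q6 -1.376 0.156
```

Emit:
carry_out:
  series:
    - [[0, 0, 0.01, 0.1], [0, 0, 0.01, 0.1], [0, 0, 0.01, 0.1], [0, 0, 0.01, 0.1], [0, 0, 0.01, 0.1], [0, 0, 0.01, 0.1], [0, 0, 0.01, 0.1], [0, 0, 0.01, 0.1], [0, 0, 0.01, 0.1], [0, 0, 0, 0.1]]

```text
time: 17.7
tcp_pos: [0.5167, -0.0049, 0.0947]
eef_rot: [-2.06, -2.371, 0.001]
wrist_force: [-2.4, -0.0, 1.9]
gripper_width: 0.16
```

```bash
python3 st.py
```

```text
17.7 [ 0.5167 -0.0049  0.0947] ang 98.03 F [-2.36 -0.    1.87] T [0.068 0.432 0.043] q6 -0.376 0.16
```

Emit:
carry_out:
  series:
    - [[0, 0, 0.01, 0.1], [0, 0, 0.01, 0.1], [0, 0, 0.01, 0.1], [0, 0, 0.01, 0.1], [0, 0, 0.01, 0.1], [0, 0, 0.01, 0.1], [0, 0, 0.01, 0.1], [0, 0, 0.01, 0.1], [0, 0, 0.01, 0.1], [0, 0, 0, 0.1]]

```text
time: 18.7
tcp_pos: [0.5165, -0.0047, 0.0938]
eef_rot: [-2.945, -1.093, 0.002]
wrist_force: [-3.9, 0.7, 2.1]
gripper_width: 0.155
```

```bash
python3 st.py
```

```text
18.7 [ 0.5165 -0.0047  0.0938] ang 40.73 F [-3.88  0.72  2.12] T [0.176 0.529 0.032] q6 0.624 0.155
```

Emit:
carry_out:
  series:
    - [[0, 0, 0.01, 0.1], [0, 0, 0.01, 0.1], [0, 0, 0.01, 0.1], [0, 0, 0.01, 0.06], [0, 0, 0, 0.04], [0, 0, 0, 0], [0, 0, 0, 0], [0, 0, 0, 0]]

```text
time: 19.5
tcp_pos: [0.5165, -0.0047, 0.0934]
eef_rot: [-3.102, -0.494, 0.002]
wrist_force: [-5.2, 0.3, 3.7]
gripper_width: 0.161
```

```bash
python3 st.py;  python3 -c "
from h import *
f=grab('wrist','w9.png');crop(f,130,130,390,330,3,'w9c.png')
f=grab('scene','s9.png')
g=grab('top','t9.png')"; python3 st.py
```

```text
19.5 [ 0.5165 -0.0047  0.0934] ang 18.1 F [-5.19  0.29  3.67] T [ 0.189  0.875 -0.048] q6 1.019 0.161
19.65 [ 0.5165 -0.0047  0.0933] ang 18.1 F [-4.72 -0.66  4.43] T [ 0.121  0.794 -0.036] q6 1.019 0.163
```

View pics/w9c.png

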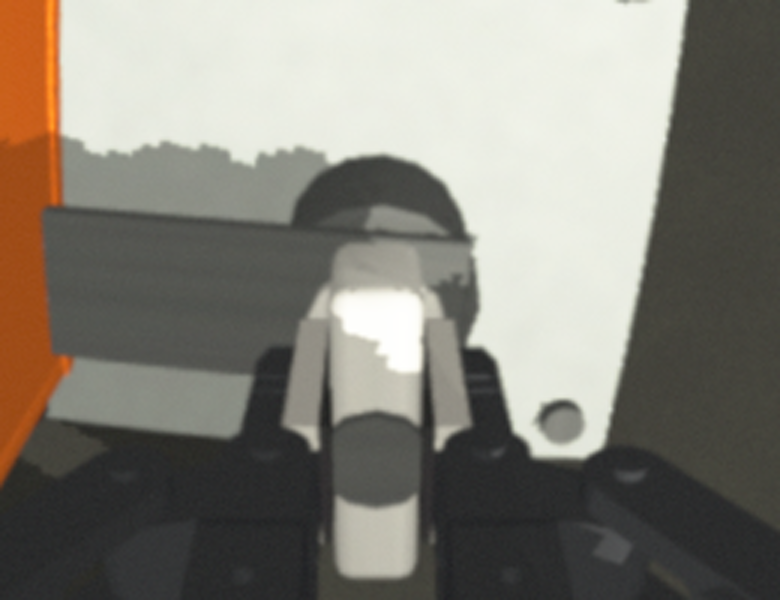

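View pics/s9.png

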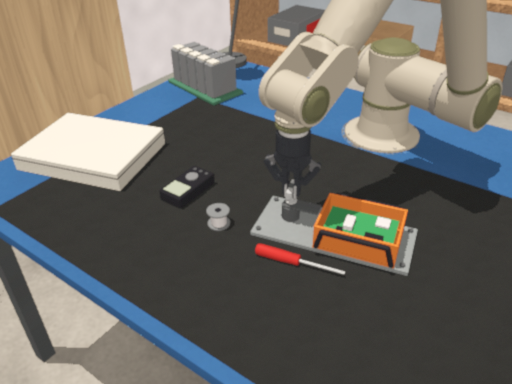

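View pics/t9.png

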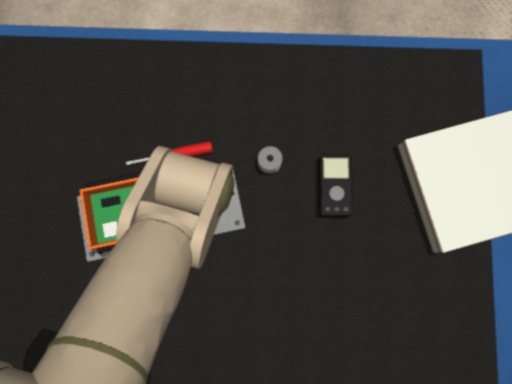

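```bash
python3 -c "
from bench import arm
print(arm.job_done())"
```

```text
the job is handed in; nothing more can be done
None
```

I turned the bolt backward until it dropped into the thread start, then gave it one full turn forward. I handed the job in at about 19.7 s with the bar still gripped at 30 N and held still.

- **Backward:** I gripped the bar with a light downward push and turned it counter-clockwise about 0.75–0.8 rad. The vertical force then fell from about 10 N to about 0, and the bolt came to rest about 5.6 mm lower, matching the stated drop of nearly 6 mm. I detected the drop in 0.08 rad steps, so the exact drop angle is known only to that.
- **Forward:** I turned it clockwise 361° by the tool angle, in two grips with one half-turn regrasp in between. The tool sank about 5.5 mm over that turn, against the 6 mm pitch; the rest is probably the grip shifting slightly on the bar.
- **Final checks:** The wrist picture shows the bar square between the pads. Wrist force is about 4–5 N upward and 5 N sideways. The reel, meter and screwdriver are at the same pixel positions as at the start.
- **Disagreements:**
  - My first grip was 1.2 mm off the bolt axis, which built up to about 14 N of side force before I regripped on centre.
  - The bar slipped about 0.6 mm up through the pads once before the drop. That gave a brief force dip, which the pictures showed was not the drop.

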